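Let the snooker balls out of the lever-lid dispenser

ROBOT

A 6-joint arm with a two-finger parallel gripper is mounted at the origin on the work surface. World frame = base frame: x ahead of the robot, y to its left, z up, the work surface at z = 0. Lengths are in m, angles in rad, forces in N, time in s.
With the tool pointing down it reaches from about 0.3 to 0.775 m from the base axis. Payload 14.6 kg.
Tool frame: the origin (TCP) lies between the finger pads; the fingertips stand ctrl.tip_extent ahead of it and the grasp point (between the pads) lies 3 mm ahead of it (ctrl.tip_extent is the distance from the TCP to the fingertips, in m); z points along the fingers, y is the line along which they close (so a half turn about z gives the same grasp; the last joint's range is limited). The gripper opens to 94 mm and grips with 3 to 60 N. Pads are 16 mm wide; open, the fingers measure 119 mm over their backs; the gripper's body (75 mm by 177 mm) begins 78 mm behind the grasp point.
Start: joints at [-1.2, 0.3, 1.521, -0, 1.321, -0.067], TCP at [0.233, -0.498, 0.227] pointing down, gripper open.
Joint ranges: [-3.03, 3.03], [-0.79, 2.21], [0.23, 2.52], [-1.04, 4.18], [0, 3.07], [-2.55, 2.55]. Speed limits (rad/s): [2.22, 2.22, 2.57, 3.14, 3.14, 3.14].

INTERFACE

Orientations are given as [roll, pitch, yaw] about the fixed x, y, z axes, in that order (R = Rz(yaw) Ry(pitch) Rx(roll)).
In Python, from station import ctrl gives the robot as it stands.
- The arm moves only by the shell command python3 shift.py FILE [OPENING] [FORCE], which reads ROWS from the file FILE. ROWS is a JSON object with one list for each field, all of the same length, 1 to 10, a row being the entries at one place: sx, sy, sz (the shift in shares of 0.25 m (1.0 is 0.25 m)), ax, ay, az (a rotation vector in fractions of the full range, 1 being 4 rad); each row shifts and turns the commanded pose from where the row before left it, along the tool's axes as they then stand; what a row does not reach is not made up. A row lasts 1/10 s, in which the tool goes at most 0.05 m and 0.15 rad, less where a joint would pass 70% of its speed; a pose out of reach is approached as far as the arm can. OPENING is the finger opening in m, set as the command begins (- or left out keeps the last). The fingers move at their own pace and stop on an object; FORCE is the grip in N (left out, the last holds). Time passes only in rows, so rows that do not move let the fingers close. It prints the time, the measured TCP pose, the force, the opening and the grip force at its end. No shift or turn number may pass 1 either way. Input that does not fit is refused with a message, and nothing moves.
- ctrl.get_obs(): the state, without advancing time (a new reading comes with each control period).
- ctrl.camera(name): name is "scene" or "top" or "wrist"; returns a dict with "pixels" (384x512x3 uint8, blue, green, red), "fx", "fy", "cx", "cy" (pixels), "extrinsics" (4x4, takes a point from camera to world coordinates). Camera axes: x right, y up, looking along -z (the intrinsics and any distortion apply to the point x, -y, -z); pixel columns grow to the right and rows downward; lengths in m; the calibration is good to about 2 mm. A picture is of the moment at which its call begins. There is no depth.
- ctrl.hand_in(): hands the job in; it is judged then, once.
The state is a dict: "time_s": time; "qpos": joint angles; "joint_vel": joint speeds; "tau": joint torques, N m; "ee_pos": TCP position; "eef_rot": TCP orientation; "force": force on the tool from outside, world axes, zero at the start; "moment": the same for the moment, N m; "grip_width": finger opening in m; "grip_force": force on a finger pad.
Only numpy, scipy, OpenCV 4.12 (cv2) and the standard library are available. Lean on these libraries where they do the work, as an engineer would, in place of code of your own. Each camera call takes 0.05 s, during which the arm holds its last target. There are 200 camera calls.

TASK

Set the empty wooden tray on the counter in front of the ball dispenser, close up under the overhanging lip of its mouth, and let go of it. Then press the dispenser's lid lever down and keep it down, lid well raised, until both balls have rolled out and lie in the tray, and release the lever so that the lid closes fully. Leave the glass, the bottle and the pile of coasters standing where they are.

Things in the scene. Friction and masses are not known exactly. Their poses are not given: they have to be found in the camera images.
- dispenser: Fixed plywood ball dispenser: open-topped lane 80 mm wide, walls 140 mm high (shaft bearings 176), x -130 to +118 mm. Origin on the counter under the foot's middle; -x points out of the mouth, z up; lever on the +y side. Floor slopes 7 degrees down to the mouth. The lane overhangs the foot (front face x = -90 mm), underside 55 mm above the counter: a tray wall fits below.
- lip (a point): Middle of the lip of the lane floor where the balls leave, 68 mm above the counter, at (-130, 0, 68) mm in the dispenser's frame; axes as the dispenser's. The raised lid reaches about 20 mm beyond it, 160 mm and more above the counter.
- lid_hinge (a point): Middle of the steel shaft carrying lid and lever, along the dispenser's y, at (-49, 0, 161) mm in its frame. The lever: a steel arm outside the wall on the +y side, rising backwards (to +x) from the shaft to a black paddle. At lid angle q the arm is 0.60 - q rad above level, the paddle slopes 0.45 - q rad up to the rear. Pressing at the paddle takes about 2 N at the start, 4 N at the end.
- tray_spot (a point): Good place for the centre of the tray's underside: on the counter at (-197, 0, 0) mm in the dispenser's frame, axes as the dispenser's. There, square to the mouth, the tray stands 7 mm short of the foot with its near wall under the lip, and catches both balls.
- lid (a joint): Lid angle, rad: 0 shut, 0.9 fully raised (stop). Aluminium lid 100 mm long, 62 mm wide, sloping 45 degrees down from the shaft to the mouth when shut. Balls pass freely from 0.55 on. Lid and lever are one rigid piece: pressing the lever down by an angle raises the lid by the same angle. A spring shuts it in about half a second when the lever is let go.
- paddle (a point): Centre of the upper face of the lever's rubber paddle (60 x 60 mm, 8 mm thick), 130 mm from the shaft's axis, 95 mm to +y of the lane's centreline: about (57, 95, 238) mm in the dispenser's frame with the lid shut. It moves down on a circle about the shaft: about 73 mm lower at lid angle 0.6, 112 mm lower at 0.9. Free space above and below. Turns with the lever.
- tray: Square dark wooden tray, open on top, loose, about 0.3 kg: 200 x 200 mm outside, 42 mm high, walls 10 mm thick, floor 10 mm thick, inside 180 x 180 mm. Origin at the centre of its underside, x and y along its sides, z up. A wall can be pinched from above.
- ball0: Red snooker ball, 57 mm across, 0.15 kg, origin at its centre; first, resting on the shut lid. Its axes turn as it rolls.
- ball1: Red snooker ball, 57 mm across, 0.15 kg, origin at its centre; behind the first in the lane. Its axes turn as it rolls.
- tumbler: Bystander: glass tumbler, 72 mm across, 100 mm high, upright, loose; beyond the place of the tray on the dispenser's -y side. Origin at the centre of its underside.
- bottle: Bystander: amber glass bottle, 62 mm across, 210 mm high, upright, loose; beside the dispenser on its -y side. Origin at the centre of its underside.
- coasters: Bystander: pile of round cork coasters stuck together, 95 mm across, 32 mm high, loose; behind the closed +x end of the dispenser. Origin at the centre of its underside.

How it is judged:
On the way, in this order (a step that is already met when the one before it is completed fails the run):
1. the tray stands flat in front of the mouth, let go, with the lip over it and the lid still shut (x of tray in the frame of lip between -0.095 and -0.02 m and y of tray in the frame of lip between -0.055 and 0.055 m and angle between tray's own z axis and vertical below 0.06 rad and height (world z) of tray below 0.006 m and contact force between the fingers and tray below 0.3 N and value of joint lid below 0.1 rad), for 0.2 s.
2. the robot presses the lever and so raises the lid (beyond 0.2 rad) (value of joint lid above 0.2 rad and (contact force between any of the fingers, the arm and lid_c2 above 0.3 N or contact force between any of the fingers, the arm and lid_c3 above 0.3 N)), for 0.05 s.
3. both balls lie in the tray while the lid is still held raised (beyond 0.25 rad) (x of ball0 in the frame of tray between -0.09 and 0.09 m and y of ball0 in the frame of tray between -0.09 and 0.09 m and z of ball0 in the frame of tray between 0.02 and 0.055 m and x of ball1 in the frame of tray between -0.09 and 0.09 m and y of ball1 in the frame of tray between -0.09 and 0.09 m and z of ball1 in the frame of tray between 0.02 and 0.055 m and value of joint lid above 0.25 rad), for 0.3 s.
At the end, for the whole second after the job is handed in: The lid is shut (angle under 0.05 rad), both balls lie at rest inside the tray (centres within 90 mm of its middle lines and 20 to 55 mm above its underside; speeds under 0.05 m/s), and the tray stands flat on the counter (within 6 mm and 0.06 rad) (value of joint lid below 0.05 rad and x of ball0 in the frame of tray between -0.09 and 0.09 m and y of ball0 in the frame of tray between -0.09 and 0.09 m and z of ball0 in the frame of tray between 0.02 and 0.055 m and x of ball1 in the frame of tray between -0.09 and 0.09 m and y of ball1 in the frame of tray between -0.09 and 0.09 m and z of ball1 in the frame of tray between 0.02 and 0.055 m and angle between tray's own z axis and vertical below 0.06 rad and height (world z) of tray below 0.006 m and linear speed of each of ball0, ball1 below 0.05 m/s and linear speed of tray below 0.02 m/s); the robot touches nothing.
It fails at once if the tumbler is shoved more than 40 mm or tipped (distance of tumbler from where it was at the start of the episode above 0.04 m or angle between tumbler's own z axis and vertical above 0.4 rad).
It fails at once if the bottle is shoved more than 40 mm or tipped (distance of bottle from where it was at the start of the episode above 0.04 m or angle between bottle's own z axis and vertical above 0.4 rad).
It fails at once if the coasters is shoved more than 40 mm or tipped (distance of coasters from where it was at the start of the episode above 0.04 m or angle between coasters's own z axis and vertical above 0.4 rad).
It also fails if it takes over 64 s, if anything falls off the work surface, if the arm or the gripper's body presses on something with over 40 N, if the wrist force passes 120 N, or if a joint passes its speed limit or range.

## Working session

There is one attempt and no reset: what is moved stays moved. The work goes in short steps, Python scripts to look and compute and a shell command to move; the robot and the scene stay as the last step left them, time stands still between calls to the robot, and variables do not carry over. Pictures are saved under pics/ and viewed, at most 10 in all, crops included, and the job is handed in when it is done.

```bash
ls; mkdir -p pics; python3 - <<'E'
from station import ctrl
import cv2,numpy as np
ims=[]
for n in("scene","top"):
    c=ctrl.camera(n); cv2.imwrite(f"pics/{n}0.png",c["pixels"]); np.savez(f"{n}0.npz",**c)
    print(n,c["fx"],c["fy"],c["cx"],c["cy"],[k for k in c]);print(np.round(c["extrinsics"],3))
o=ctrl.get_obs();print(o,ctrl.tip_extent)
E
```

```text
pics
shift.py
station.py
scene 416.87832040371285 416.87832040371285 251.8107832891286 191.24985277080359 ['pixels', 'fx', 'fy', 'cx', 'cy', 'extrinsics']
[[-0.469 -0.753  0.461  1.116]
 [ 0.883 -0.396  0.253  0.337]
 [-0.008  0.526  0.851  1.096]
 [ 0.     0.     0.     1.   ]]
top 434.5026503155551 434.5026503155551 251.65025486650435 186.02047236891173 ['pixels', 'fx', 'fy', 'cx', 'cy', 'extrinsics']
[[-0.003  0.993 -0.117  0.458]
 [-1.    -0.002  0.01   0.054]
 [ 0.01   0.117  0.993  1.316]
 [ 0.     0.     0.     1.   ]]
{'time_s': 0.1, 'qpos': array([-1.19959688e+00,  3.00411606e-01,  1.52147300e+00,  1.23221518e-05,
        1.32067701e+00, -6.65765000e-02]), 'joint_vel': array([ 0.00215425, -0.0029205 , -0.00203517, -0.00038076,  0.00068046,
        0.00038782]), 'tau': array([-3.92265538e-04, -5.32644904e+01, -3.53285122e+01,  7.08403392e-02,
        2.34514161e-02, -6.59859325e-05]), 'ee_pos': array([ 0.23310242, -0.49795112,  0.22696467]), 'eef_rot': array([-3.14062663e+00, -7.63716090e-05,  4.37772855e-01]), 'force': array([-0.05429825, -0.51445892,  0.08482816]), 'moment': array([-0.0538002 ,  0.02612673, -0.02926737]), 'grip_force': 0.0, 'grip_width': 0.09386017220337357} 0.022
```

View pics/scene0.png

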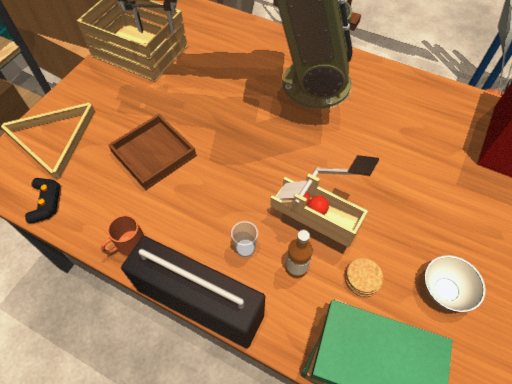

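View pics/top0.png

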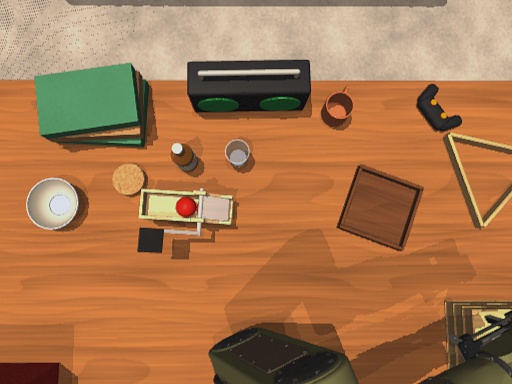

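The scene image shows the tray near (152,152), the dispenser near (318,208) and the paddle near (363,165). The top image shows the tray at (380,207), the dispenser at x 140–235 and y 188–228 with its mouth to the right (world -y), and the paddle at (150,240) on the robot's side. The tumbler is at (237,152), the bottle at (184,155) and the coasters at (128,180).

```bash
cat > h.py <<'E'
import numpy as np,cv2
def ray(c,u,v):
    d=np.array([(u-c["cx"])/c["fx"],-(v-c["cy"])/c["fy"],-1.]);E=c["extrinsics"]
    return E[:3,3],E[:3,:3]@d
def onz(c,u,v,z):
    o,d=ray(c,u,v);return o+d*(z-o[2])/d[2]
def tri(c1,p1,c2,p2):
    o1,d1=ray(c1,*p1);o2,d2=ray(c2,*p2)
    s=np.linalg.lstsq(np.c_[d1,-d2],o2-o1,rcond=None)[0]
    a=o1+s[0]*d1;b=o2+s[1]*d2
    return (a+b)/2,np.linalg.norm(a-b)
def proj(c,p):
    E=c["extrinsics"];q=E[:3,:3].T@(np.asarray(p)-E[:3,3])
    return np.array([c["cx"]+c["fx"]*q[0]/-q[2],c["cy"]-c["fy"]*q[1]/-q[2]])
def blob(m,lo,hi,near,box):
    k=np.zeros_like(m);x0,y0,x1,y1=box;k[y0:y1,x0:x1]=m[y0:y1,x0:x1]
    cs=cv2.findContours(k,cv2.RETR_EXTERNAL,cv2.CHAIN_APPROX_NONE)[0]
    return max(cs,key=cv2.contourArea)
E
python3 - <<'E'
from h import *
t=dict(np.load("top0.npz"));s=dict(np.load("scene0.npz"))
im=t["pixels"];hsv=cv2.cvtColor(im,cv2.COLOR_BGR2HSV)
print("hsv wood",hsv[207,310],"tray",hsv[207,380],hsv[240,390],"wall",hsv[208,143],hsv[193,160],"pad",hsv[240,150])
m=cv2.inRange(hsv,(0,0,0),(179,255,120))
c=blob(m,0,0,0,(325,155,435,260));print(cv2.contourArea(c))
r=cv2.boxPoints(cv2.minAreaRect(c));a=cv2.approxPolyDP(cv2.convexHull(c),6,True)[:,0]
print("rect",r,"poly",a)
P=np.array([onz(t,*p,.042)[:2] for p in a]);print(P,np.linalg.norm(P-np.roll(P,1,0),axis=1),P.mean(0))
m=cv2.inRange(hsv,(0,0,0),(179,255,60));c=blob(m,0,0,0,(130,225,170,258));
rp=cv2.minAreaRect(c);print("paddle",rp)
hs=cv2.cvtColor(s["pixels"],cv2.COLOR_BGR2HSV)
m=cv2.inRange(hs,(0,0,0),(179,255,60));c2=blob(m,0,0,0,(345,150,385,180));rs=cv2.minAreaRect(c2);print(rs)
print("paddle3d",tri(t,rp[0],s,rs[0]), onz(t,*rp[0],.238))
A=cv2.resize(im[170:270,110:250],None,fx=4,fy=4,interpolation=cv2.INTER_CUBIC)
cv2.imwrite("pics/crop0.png",A)
B=cv2.resize(s["pixels"][145:255,255:395],None,fx=4,fy=4,interpolation=cv2.INTER_CUBIC);cv2.imwrite("pics/crop1.png",B)
E
```

```text
hsv wood [ 12 178 205] tray [ 11 165 127] [ 11 161 122] wall [ 15 118  67] [ 13 125  92] pad [ 9 42 43]
4227.0
rect [[335.06772 228.14156]
 [357.9785  163.2277 ]
 [424.30466 186.63695]
 [401.3939  251.5508 ]] poly [[357 166]
 [423 188]
 [401 250]
 [337 227]]
[[ 0.66733407 -0.27245575]
 [ 0.60111483 -0.46643942]
 [ 0.41950554 -0.39319647]
 [ 0.4866813  -0.20815054]] [0.19175657 0.20497476 0.19582253 0.19686182] [ 0.54365894 -0.33506054]
paddle ((150.50221252441406, 239.9668426513672), (23.880321502685547, 23.547725677490234), 3.814074993133545)
((372.5231018066406, 162.31539916992188), (8.310327529907227, 9.922779083251953), 7.125016689300537)
paddle3d (array([0.44825085, 0.30115633, 0.24900088]), np.float64(0.023254534102759326)) [0.45164619 0.29221267 0.238     ]
```

View pics/crop0.png

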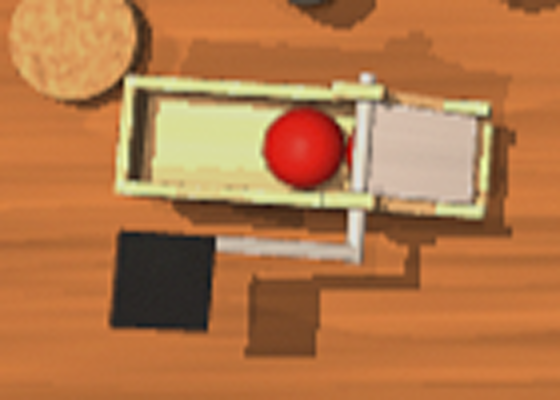

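View pics/crop1.png

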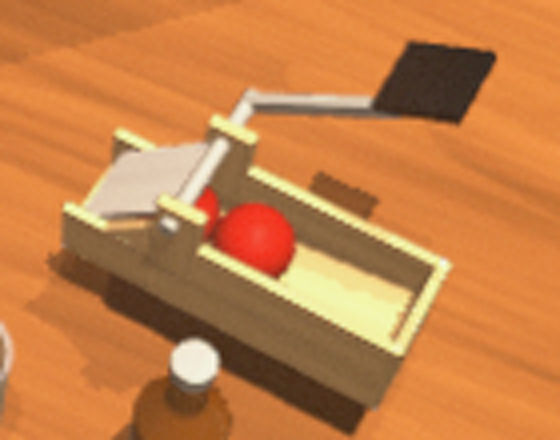

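The top crop shows the dispenser's wall-top corners at about (128,76), (118,192), (490,104) and (484,217), with the paddle at (163,280). In the scene crop the same corners are at about (450,264), (403,352), (66,206) and (117,130), with the paddle centre near (437,82).

```bash
python3 - <<'E'
from h import *
t=dict(np.load("top0.npz"));s=dict(np.load("scene0.npz"))
T=lambda p:(p[0]/4-.375+110,p[1]/4-.375+170); S=lambda p:(p[0]/4-.375+255,p[1]/4-.375+145)
# order: rear-y, rear+y, front-y, front+y  (+y = robot side)
a=[(128,76),(118,192),(490,104),(484,217)]; b=[(403,352),(450,264),(66,206),(117,130)]
Q=np.array([onz(t,*T(p),.14) for p in a]);R=np.array([onz(s,*S(p),.14) for p in b])
print(np.round(Q,3));print(np.round(R,3))
for p,q in zip(a,b): print(np.round(tri(t,T(p),s,S(q))[0],3),tri(t,T(p),s,S(q))[1].round(4))
M=(Q+R)/2
for K in(Q,R,M):
    r=K[:2].mean(0);f=K[2:].mean(0);d=(r-f)[:2];L=np.linalg.norm(d);d/=L
    n=np.array([-d[1],d[0]])
    print("len",L,"yaw",np.arctan2(d[1],d[0]),"w",np.linalg.norm(K[0]-K[1]),np.linalg.norm(K[2]-K[3]))
    o=(r+f)[:2]/2+d*.006
    print("origin",o,"spot",o-d*.197,"paddle pred",o+d*.057+n*.095)
print("paddle tri",tri(t,T((163,280)),s,S((437,82))))
# tray
for c,box,n in((t,(325,155,435,260),'t'),(s,(100,105,205,195),'s')):
    hsv=cv2.cvtColor(c["pixels"],cv2.COLOR_BGR2HSV);
    for th in(135,150):
        k=cv2.inRange(hsv,(0,0,0),(179,255,th));q=cv2.convexHull(blob(k,0,0,0,box))[:,0]
        W=np.array([onz(c,*p,.042)[:2] for p in q.astype(float)],np.float32)
        r=cv2.minAreaRect(W*1000);print(n,th,r, np.round(cv2.boxPoints(r)))
E
```

```text
[[0.59  0.341 0.14 ]
 [0.511 0.346 0.14 ]
 [0.57  0.095 0.14 ]
 [0.494 0.099 0.14 ]]
[[0.585 0.344 0.14 ]
 [0.511 0.348 0.14 ]
 [0.588 0.106 0.14 ]
 [0.517 0.11  0.14 ]]
[0.589 0.342 0.145] 0.0036
[0.511 0.347 0.139] 0.0021
[0.572 0.098 0.111] 0.003
[0.495 0.101 0.104] 0.0008
len 0.2469641799454075 yaw 1.4959195913049546 w 0.07880482501532088 0.07661455309021184
origin [0.54151369 0.22646641] spot [0.52677675 0.0300184 ] paddle pred [0.45104386 0.29041335]
len 0.23778008575566403 yaw 1.589575500945869 w 0.07453235866657364 0.07097542181997142
origin [0.5499698  0.23298089] spot [0.55366908 0.03601563] paddle pred [0.4539162  0.28818692]
len 0.24210653307823313 yaw 1.5418596823515254 w 0.07666851647121833 0.07379494067784845
origin [0.54574726 0.22973007] spot [0.54004753 0.03281255] paddle pred [0.45243619 0.28945481]
paddle tri (array([0.45205643, 0.29408151, 0.23668289]), np.float64(0.0025705538365658133))
t 135 ((544.448974609375, -336.26690673828125), (207.41796875, 204.32101440429688), 69.5859603881836) [[ 413. -398.]
 [ 604. -469.]
 [ 676. -275.]
 [ 485. -203.]]
t 150 ((545.1216430664062, -336.61834716796875), (207.8391571044922, 206.2304229736328), 69.66097259521484) [[ 412. -398.]
 [ 606. -470.]
 [ 678. -275.]
 [ 485. -203.]]
s 135 ((556.2367553710938, -327.82427978515625), (220.2409210205078, 202.16029357910156), 69.6670913696289) [[ 423. -396.]
 [ 613. -466.]
 [ 689. -260.]
 [ 500. -189.]]
s 150 ((554.3555297851562, -329.4517517089844), (226.7840576171875, 205.98692321777344), 70.0048828125) [[ 419. -401.]
 [ 612. -471.]
 [ 690. -258.]
 [ 496. -188.]]
```

The manual's scale: shifts go in shares of 0.25 m and turns go in shares of 4 rad. Converting my numbers, 0.0355 m is 0.142, 0.0067 m is 0.0268.

```bash
echo '{"sx": [0.14, 0.14, 0.14, 0.14, 0.142, 0.142, 0.142, 0.142], "sy": [0.0268, 0.0268, 0.0268, 0.0268, 0.0268, 0.0268, 0.0268, 0.0268], "sz": [0, 0, 0, 0, 0, 0.08, 0.12, 0.12], "ax": [0, 0, 0, 0, 0, 0, 0, 0], "ay": [0, 0, 0, 0, 0, 0, 0, 0], "az": [0, 0, 0, 0, 0, 0, 0, 0]}' > rows.txt && python3 shift.py rows.txt 0.094; echo '{"sx": [0, 0, 0, 0, 0, 0, 0], "sy": [0, 0, 0, 0, 0, 0, 0], "sz": [0, 0, 0, 0, 0, 0, 0], "ax": [0, 0, 0, 0, 0, 0, 0], "ay": [0, 0, 0, 0, 0, 0, 0], "az": [0.0331, 0.0331, 0.0331, 0.0331, 0.0331, 0.0331, 0]}' > rows.txt && python3 shift.py rows.txt
python3 - <<'E'
from station import ctrl
from h import *
c=ctrl.camera("wrist"); cv2.imwrite("pics/wrist1.png",c["pixels"]); np.savez("wrist1.npz",**c)
print(ctrl.get_obs()["ee_pos"],ctrl.get_obs()["eef_rot"])
t=dict(np.load("top0.npz"))
print("tumbler,bottle,coaster~",onz(t,237,147,.1),onz(t,178,149,.21),onz(t,128,180,.032))
E
```

```text
time_s: 0.9
ee_pos: [0.5126, -0.4265, 0.1463]
eef_rot: [3.141, -0.0, 0.438]
force: [0.2, -1.2, 0.7]
grip_width: 0.0941
grip_force: 0.0
time_s: 1.6
ee_pos: [0.5112, -0.427, 0.147]
eef_rot: [-3.141, 0.001, -0.358]
force: [-0.3, -0.5, -0.0]
grip_width: 0.0938
grip_force: 0.0
[ 0.51120481 -0.42702129  0.14705124] [-3.14132177e+00  5.83716219e-04 -3.53230623e-01]
tumbler,bottle,coaster~ [0.71296769 0.08329914 0.1       ] [0.68472781 0.23315822 0.21      ] [0.62761963 0.40878755 0.032     ]
```

View pics/wrist1.png

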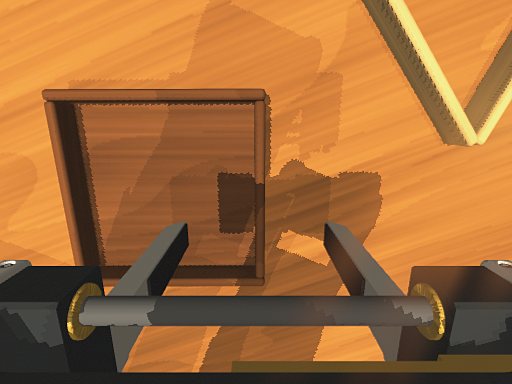

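The wrist view shows the wall to be gripped running vertically between the open fingers, from (265,92) to (264,283), and square to the finger line. The far left rim corner is at (43,93).

```bash
python3 - <<'E'
from h import *
c=dict(np.load("wrist1.npz"))
A,B,C,D=[onz(c,*p,.042) for p in((266,90),(265,284),(42,91),(78,284))]
print(A,B,C,np.linalg.norm(A-B),np.linalg.norm(A-C),"mid wall outer",(A+B)/2,"wall yaw",np.degrees(np.arctan2(*(A-B)[[1,0]])),"centre",(B+C)/2)
y=-.353;x=np.array([np.cos(y),np.sin(y)]);yy=np.array([np.sin(y),-np.cos(y)])
n=np.array([np.sin(y),-np.cos(y)]); w=((A+B)/2)[:2]-yy*.005; d=w-np.array([.5112,-.427]);print("dx,dy tool",d@x,d@yy)
E
```

```text
[ 0.60378771 -0.47080477  0.042     ] [ 0.42183263 -0.403766    0.042     ] [ 0.6719777 -0.2857704  0.042    ] 0.19391195366485622 0.19719936909478095 mid wall outer [ 0.51281017 -0.43728539  0.042     ] wall yaw -20.225603594154773 centre [ 0.54690516 -0.3447682   0.042     ]
dx,dy tool 0.005066694593942386 0.00409452818202486
```

Converted, 0.03 m is 0.12, 0.02 m is 0.08.

```bash
echo '{"sx": [0.02, 0, 0, 0, 0, 0], "sy": [0.016, 0, 0, 0, 0, 0], "sz": [0.08, 0.12, 0.12, 0.068, 0.04, 0], "ax": [0, 0, 0, 0, 0, 0], "ay": [0, 0, 0, 0, 0, 0], "az": [0, 0, 0, 0, 0, 0]}' > rows.txt && python3 shift.py rows.txt && echo '{"sx": [0, 0, 0, 0, 0, 0, 0, 0], "sy": [0, 0, 0, 0, 0, 0, 0, 0], "sz": [0, 0, 0, 0, 0, 0, 0, 0], "ax": [0, 0, 0, 0, 0, 0, 0, 0], "ay": [0, 0, 0, 0, 0, 0, 0, 0], "az": [0, 0, 0, 0, 0, 0, 0, 0]}' > rows.txt && python3 shift.py rows.txt 0.0 30
```

```text
time_s: 2.25
ee_pos: [0.5144, -0.4324, 0.0397]
eef_rot: [-3.141, 0.001, -0.355]
force: [0.5, -0.3, 0.7]
grip_width: 0.094
grip_force: 0.0
time_s: 3.05
ee_pos: [0.5146, -0.4326, 0.0404]
eef_rot: [-3.142, 0.0, -0.356]
force: [-0.2, 0.7, -0.0]
grip_width: 0.0334
grip_force: 0.0
```

Converted, -0.035 m is -0.14, -0.03 m is -0.12, -0.08 rad is -0.02.

```bash
echo '{"sx": [0, 0, 0, 0, 0], "sy": [0, 0, 0, 0, 0], "sz": [0, 0, 0, 0, 0], "ax": [0, 0, 0, 0, 0], "ay": [0, 0, 0, 0, 0], "az": [0, 0, 0, 0, 0]}' > rows.txt && python3 shift.py rows.txt 0.0 30 && echo '{"sx": [0, 0, 0, 0, 0, 0, -0.012, -0.012, -0.012, -0.012], "sy": [0, 0, 0, 0, 0, -0.08, -0.12, -0.14, -0.14, -0.14], "sz": [-0.004, 0, 0, 0, 0, 0, 0, 0, 0, 0], "ax": [0, 0, 0, 0, 0, 0, 0, 0, 0, 0], "ay": [0, 0, 0, 0, 0, 0, 0, 0, 0, 0], "az": [-0.0125, -0.02, -0.02, -0.0198, 0, 0, 0, 0, 0, 0]}' > rows.txt && python3 shift.py rows.txt; python3 - <<'E'
from station import ctrl
from h import *
t=ctrl.camera("top");cv2.imwrite("pics/top1.png",t["pixels"])
E
```

```text
time_s: 3.55
ee_pos: [0.5146, -0.4326, 0.0405]
eef_rot: [-3.142, 0.0, -0.356]
force: [0.3, -0.0, -0.4]
grip_width: 0.0101
grip_force: 30.0
time_s: 4.55
ee_pos: [0.5127, -0.2758, 0.0413]
eef_rot: [3.142, 0.0, -0.07]
force: [0.5, 0.0, -2.6]
grip_width: 0.0098
grip_force: 30.0
```

View pics/top1.png

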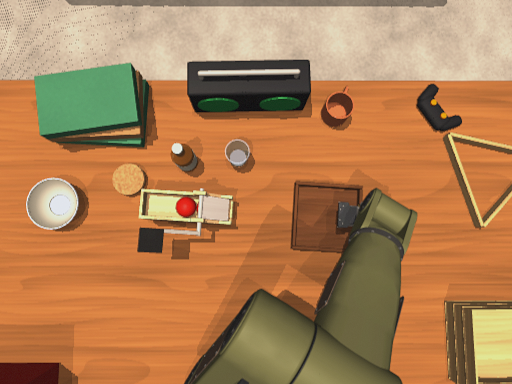

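The gripped tray now stands at about (327,216), nearly square to the dispenser, with its left edge from (295,181) to (291,249).

Converted, -0.035 m is -0.14, -0.03 m is -0.12.

```bash
echo '{"sx": [0, 0, -0.004, -0.004, -0.008, 0, 0, 0], "sy": [-0.12, -0.14, -0.14, -0.14, -0.1, -0.056, 0, 0], "sz": [0, 0, 0, 0, 0, 0, 0, 0], "ax": [0, 0, 0, 0, 0, 0, 0, 0], "ay": [0, 0, 0, 0, 0, 0, 0, 0], "az": [0, 0, 0, 0, 0, 0, 0, 0]}' > rows.txt && python3 shift.py rows.txt; python3 - <<'E'
from station import ctrl
from h import *
for n in("top","scene"):
    t=ctrl.camera(n);cv2.imwrite(f"pics/{n}2.png",t["pixels"]);np.savez(f"{n}2.npz",**t)
t=np.load("top2.npz")["pixels"][150:275,190:320];s=np.load("scene2.npz")["pixels"][125:235,190:330]
cv2.imwrite("pics/c2.png",np.hstack([cv2.resize(t,(400,384),interpolation=cv2.INTER_CUBIC),cv2.resize(s,(400,384),interpolation=cv2.INTER_CUBIC)]))
E
```

```text
time_s: 5.4
ee_pos: [0.5208, -0.1039, 0.0415]
eef_rot: [3.141, -0.0, -0.068]
force: [-0.0, -0.1, -2.7]
grip_width: 0.0097
grip_force: 30.0
```

View pics/c2.png

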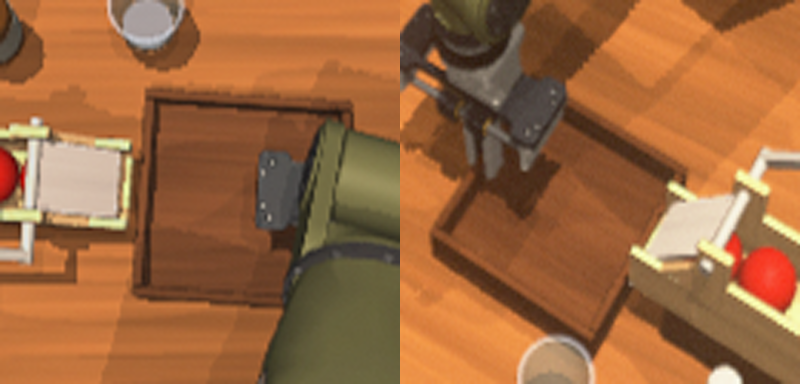

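The top half shows the near rim corners at crop (148,91) and (133,295), parallel to the mouth edge from (132,141) to (128,227). The scene half agrees.

```bash
python3 - <<'E'
from h import *
t=dict(np.load("top2.npz"))
f=lambda x,y:(190+x/400*130-.5,150+y/384*125-.5)
A=onz(t,*f(148,91),.042);B=onz(t,*f(134,296),.042);M=(A+B)/2
d=np.array([.0672,.9977]);n=np.array([-.9977,.0672])
lip=np.array([.5335,.0995])
print(A,B,np.linalg.norm(A-B),"yaw normal",np.arctan2(*( (A-B)[:2][[1,0]]))+np.pi/2)
e=M[:2]-lip;print("near edge in lip frame",e@d,e@n)
E
```

```text
[0.62844284 0.08280263 0.042     ] [0.43290155 0.09581231 0.042     ] 0.19597359187521532 yaw normal 1.5043626188840733
near edge in lip frame -0.010359113903228407 0.0021363630357830086
```

Converted, -0.015 m is -0.06, -0.012 m is -0.048.

```bash
echo '{"sx": [0, 0, 0, 0, 0], "sy": [-0.06, -0.06, -0.048, 0, 0], "sz": [0, 0, 0, 0.002, 0], "ax": [0, 0, 0, 0, 0], "ay": [0, 0, 0, 0, 0], "az": [0, 0, 0, 0, 0]}' > rows.txt && python3 shift.py rows.txt && echo '{"sx": [0, 0, 0, 0, 0, 0], "sy": [0, 0, 0, 0, 0, 0], "sz": [0, 0, 0, 0, 0, 0], "ax": [0, 0, 0, 0, 0, 0], "ay": [0, 0, 0, 0, 0, 0], "az": [0, 0, 0, 0, 0, 0]}' > rows.txt && python3 shift.py rows.txt 0.06 && echo '{"sx": [0, 0, 0, 0, 0, 0, 0, 0], "sy": [0, 0, 0, 0, 0, 0, 0, 0], "sz": [-0.08, -0.12, -0.16, -0.2, -0.2, -0.2, -0.16, 0], "ax": [0, 0, 0, 0, 0, 0, 0, 0], "ay": [0, 0, 0, 0, 0, 0, 0, 0], "az": [0, 0, 0, 0, 0, 0, 0, 0]}' > rows.txt && python3 shift.py rows.txt 0.0
```

```text
time_s: 6.0
ee_pos: [0.5235, -0.061, 0.0409]
eef_rot: [-3.142, -0.0, -0.066]
force: [0.6, 0.7, -3.1]
grip_width: 0.0098
grip_force: 30.0
time_s: 6.6
ee_pos: [0.5235, -0.0614, 0.041]
eef_rot: [-3.142, -0.0, -0.067]
force: [0.0, 0.2, -0.4]
grip_width: 0.0546
grip_force: 0.0
time_s: 7.4
ee_pos: [0.5245, -0.0615, 0.3266]
eef_rot: [3.141, -0.009, -0.067]
force: [0.3, -0.1, -0.5]
grip_width: 0.0006
grip_force: 0.0
```

Converted, -0.04 m is -0.16, -0.0097 m is -0.0388.

```bash
echo '{"sx": [-0.0388, -0.0388, -0.0388, -0.0388, -0.0388, -0.0388, -0.0388, -0.0388, -0.0388, -0.038], "sy": [-0.1, -0.14, -0.16, -0.16, -0.16, -0.16, -0.16, -0.16, -0.128, -0.08], "sz": [0, 0, 0, 0, 0, 0, 0, 0, 0, 0], "ax": [0, 0, 0, 0, 0, 0, 0, 0, 0, 0], "ay": [0, 0, 0, 0, 0, 0, 0, 0, 0, 0], "az": [0, 0, 0, 0, 0, 0, 0, 0, 0, 0]}' > rows.txt && python3 shift.py rows.txt; echo '{"sx": [0, 0], "sy": [0, 0], "sz": [0, 0], "ax": [0, 0], "ay": [0, 0], "az": [0, 0]}' > rows.txt && python3 shift.py rows.txt; python3 - <<'E'
from station import ctrl
from h import *
for n in("top","scene"):
    t=ctrl.camera(n);np.savez(f"{n}3.npz",**t)
t=np.load("top3.npz")["pixels"][130:280,110:330];s=np.load("scene3.npz")["pixels"][90:265,200:400]
cv2.imwrite("pics/c3.png",np.hstack([cv2.resize(t,(440,350),interpolation=cv2.INTER_CUBIC),cv2.resize(s,(360,350),interpolation=cv2.INTER_CUBIC)]))
E
```

```text
time_s: 8.4
ee_pos: [0.4496, 0.2983, 0.3197]
eef_rot: [3.141, 0.001, -0.066]
force: [0.7, -0.5, -0.0]
grip_width: 0.0002
grip_force: 0.0
time_s: 8.6
ee_pos: [0.4504, 0.2961, 0.3202]
eef_rot: [3.141, 0.001, -0.066]
force: [0.9, -1.2, -0.1]
grip_width: 0.0009
grip_force: 0.0
```

View pics/c3.png

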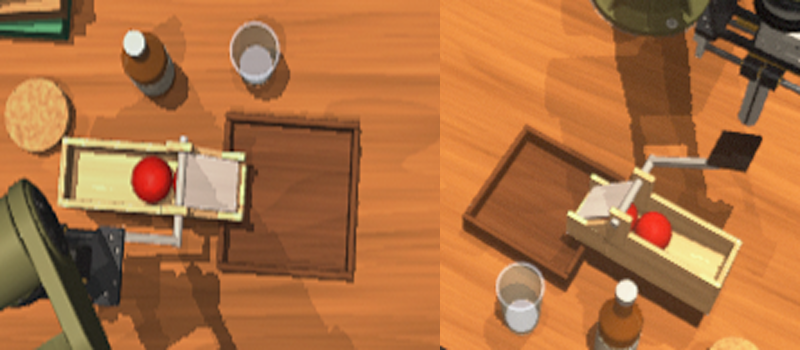

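The tray stands square with its near wall under the lip, and the closed fingers hover over the paddle. The bystanders have not moved. Next I press the lever.

Converted, 0.03 m is 0.12, 0.025 m is 0.1.

```bash
echo '{"sx": [0, 0, 0, 0, 0, 0, 0, 0, 0, 0], "sy": [0, 0, -0.02, -0.02, -0.02, -0.016, -0.012, -0.008, 0, 0], "sz": [0.12, 0.1, 0.06, 0.06, 0.06, 0.06, 0.06, 0.06, 0.04, 0], "ax": [0, 0, 0, 0, 0, 0, 0, 0, 0, 0], "ay": [0, 0, 0, 0, 0, 0, 0, 0, 0, 0], "az": [0, 0, 0, 0, 0, 0, 0, 0, 0, 0]}' > rows.txt && python3 shift.py rows.txt; echo '{"sx": [0, 0, 0, 0, 0, 0, 0, 0, 0, 0], "sy": [0, 0, 0, 0, 0, 0, 0, 0, 0, 0], "sz": [0, 0, 0, 0, 0, 0, 0, 0, 0, 0], "ax": [0, 0, 0, 0, 0, 0, 0, 0, 0, 0], "ay": [0, 0, 0, 0, 0, 0, 0, 0, 0, 0], "az": [0, 0, 0, 0, 0, 0, 0, 0, 0, 0]}' > rows.txt && python3 shift.py rows.txt; python3 - <<'E'
from station import ctrl
from h import *
for n in("top","scene"):
    t=ctrl.camera(n);np.savez(f"{n}4.npz",**t)
t=np.load("top4.npz")["pixels"][130:280,110:330];s=np.load("scene4.npz")["pixels"][90:265,200:400]
cv2.imwrite("pics/c4.png",np.hstack([cv2.resize(t,(440,350),interpolation=cv2.INTER_CUBIC),cv2.resize(s,(360,350),interpolation=cv2.INTER_CUBIC)]))
E
```

```text
time_s: 9.7
ee_pos: [0.4523, 0.3195, 0.1651]
eef_rot: [3.141, 0.001, -0.068]
force: [1.1, -1.4, 4.2]
grip_width: 0.0004
grip_force: 1.3
time_s: 10.7
ee_pos: [0.4521, 0.3203, 0.166]
eef_rot: [-3.141, -0.0, -0.067]
force: [2.3, -0.9, 2.8]
grip_width: 0.0002
grip_force: 1.5
```

View pics/c4.png

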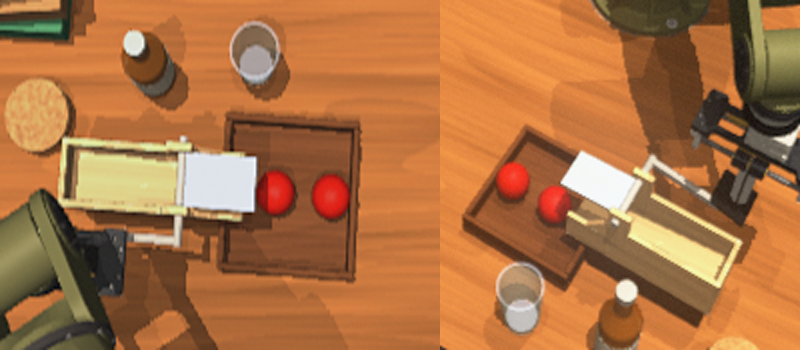

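Both balls lie in the tray with the lid raised. I hold a little longer, then lift off along the same arc.

Converted, -0.04 m is -0.16, -0.03 m is -0.12.

```bash
for i in 1 2; do echo '{"sx": [0, 0, 0, 0, 0, 0, 0, 0, 0, 0], "sy": [0, 0, 0, 0, 0, 0, 0, 0, 0, 0], "sz": [0, 0, 0, 0, 0, 0, 0, 0, 0, 0], "ax": [0, 0, 0, 0, 0, 0, 0, 0, 0, 0], "ay": [0, 0, 0, 0, 0, 0, 0, 0, 0, 0], "az": [0, 0, 0, 0, 0, 0, 0, 0, 0, 0]}' > rows.txt && python3 shift.py rows.txt >/dev/null; done; echo '{"sx": [0, 0, 0, 0, 0, 0, 0, 0, 0, 0], "sy": [0.008, 0.012, 0.016, 0.02, 0.02, 0.02, 0, 0, 0, 0], "sz": [-0.048, -0.06, -0.06, -0.06, -0.06, -0.06, -0.08, -0.12, -0.16, -0.08], "ax": [0, 0, 0, 0, 0, 0, 0, 0, 0, 0], "ay": [0, 0, 0, 0, 0, 0, 0, 0, 0, 0], "az": [0, 0, 0, 0, 0, 0, 0, 0, 0, 0]}' > rows.txt && python3 shift.py rows.txt; for i in 1 2 3; do echo '{"sx": [0, 0, 0, 0, 0, 0, 0, 0, 0, 0], "sy": [0, 0, 0, 0, 0, 0, 0, 0, 0, 0], "sz": [0, 0, 0, 0, 0, 0, 0, 0, 0, 0], "ax": [0, 0, 0, 0, 0, 0, 0, 0, 0, 0], "ay": [0, 0, 0, 0, 0, 0, 0, 0, 0, 0], "az": [0, 0, 0, 0, 0, 0, 0, 0, 0, 0]}' > rows.txt && python3 shift.py rows.txt >/dev/null; done; python3 - <<'E'
from station import ctrl
from h import *
def red(t):
    h=cv2.cvtColor(t["pixels"],cv2.COLOR_BGR2HSV);m=cv2.inRange(h,(0,200,90),(5,255,255))|cv2.inRange(h,(174,200,90),(179,255,255))
    n,_,st,ce=cv2.connectedComponentsWithStats(m);return [(ce[i].round(1),st[i,4]) for i in range(1,n) if st[i,4]>60]
for k in range(2):
    t=ctrl.camera("top");print(red(t),[onz(t,*c,.0385).round(3) for c,_ in red(t)])
np.savez("top5.npz",**t);s=ctrl.camera("scene")
print(ctrl.get_obs()["force"])
t=t["pixels"][130:280,110:330];s=s["pixels"][90:265,200:400]
cv2.imwrite("pics/c5.png",np.hstack([cv2.resize(t,(440,350),interpolation=cv2.INTER_CUBIC),cv2.resize(s,(360,350),interpolation=cv2.INTER_CUBIC)]))
E
```

```text
time_s: 13.8
ee_pos: [0.4503, 0.2959, 0.3669]
eef_rot: [-3.14, -0.003, -0.067]
force: [-0.3, 0.1, 0.2]
grip_width: 0.0006
grip_force: 0.0
[(array([247.1, 212. ]), np.int32(276)), (array([274.9, 213.7]), np.int32(276))] [array([0.531, 0.055, 0.038]), array([ 0.526, -0.027,  0.038])]
[(array([247.1, 212. ]), np.int32(275)), (array([275. , 213.7]), np.int32(275))] [array([0.531, 0.055, 0.038]), array([ 0.526, -0.027,  0.038])]
[ 0.40984857 -0.2524389  -0.2780254 ]
```

View pics/c5.png

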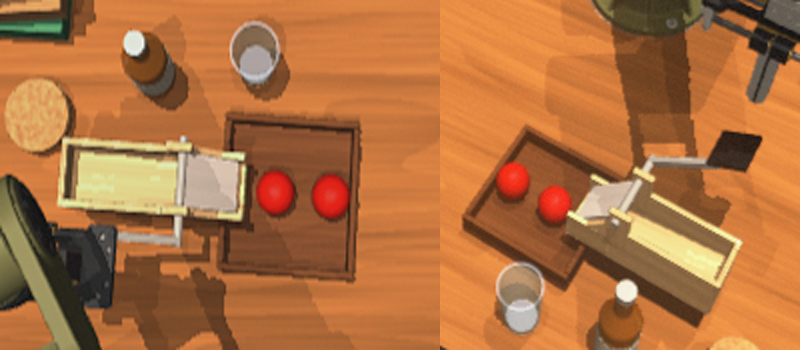

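The lid is shut, both balls are at rest in the tray, the robot touches nothing and the bystanders have not moved.

```bash
python3 -c "
from station import ctrl
print(ctrl.hand_in())"
```

```text
the job is handed in; nothing more can be done
None
```

The job is handed in (no verdict was returned): the last images show the tray under the lip with both balls at rest in it, the lid shut, the robot clear of everything, and the glass, bottle and coasters where they were.

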